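Gauge a wheel-cylinder bore with a go / no-go plug gauge

ROBOT

A 6-joint arm with a two-finger parallel gripper is mounted at the origin on a cart in front of the work surface, level with it; the furniture and walls round the work are solid. World frame = base frame: x ahead of the robot, y to its left, z up, the work surface at z = 0. Lengths are in m, angles in rad, forces in N, time in s.
With the tool pointing down it reaches from about 0.325 to 0.9 m from the base axis. Payload 3.5 kg.
Tool frame: the origin (TCP) lies on the centre line of the jaws, within the pads' length; the fingertips stand 14 mm ahead of it and the grasp point (between the pads) lies 5 mm behind it; z points along the fingers, y is the direction in which the jaws open and shut (so a half turn about z gives the same grasp; the last joint's range is limited). The gripper opens to 85 mm and grips with 20 to 120 N. Pads are 22 mm wide; open, the fingers measure 114 mm over their backs; the gripper's body (76 mm by 85 mm) begins 54 mm behind the grasp point. The pads swing forward as they close: fully open they stand 13 mm farther back than shut.
Start: joints at [-1.308, 0.276, -0.026, 1.268, 0, 1.467], TCP at [0.224, -0.584, 0.245] pointing down, gripper open.
Joint ranges: [-3.12, 3.12], [-0.85, 1.88], [-1.08, 1.24], [-1.95, 2.15], [-1.57, 1.53], [-3.14, 3.14]. Speed limits (rad/s): [2.57, 2.57, 3.14, 3.14, 3.14, 3.14].

INTERFACE

Orientations are given as a rotation vector (axis times angle).
In Python, from station import r gives the robot as it stands. Calls block until the motion is done:
- r.reach(position, orientation): joint-space move of the TCP to a pose.
- r.servo_line(position, ori=None, feed=0.15, contact_N=None): straight line of the TCP; ori=None keeps the orientation; feed is the mean speed in m/s. With contact_N (N) it stops when the force on the tool has changed by that much, and returns True; else False.
- r.move_joints(angles): joint-space move.
- r.open_gripper() and r.grasp(squeeze=None): open the fingers fully, or close them until they stop; squeeze is the grip in N (None keeps the last).
- r.wait(seconds).
- r.inverse_kinematics(position, orientation): joint angles nearest the present ones, or None.
- r.camera(name): name is "scene" or "top" or "wrist"; returns a dict with "img" (400x640x3 uint8, red, green, blue), "depth" (400x640 float32, m along the optical axis (not along the pixel's ray), 0 where there is no reading), "fx", "fy", "cx", "cy" (pixels), "R" (3x3) and "t" (3): a world point X has camera coordinates R X + t. Camera axes: x right, y down, z forward; pixel columns grow to the right and rows downward; lengths in m; the calibration is good to about 2 mm. A picture is of the moment at which its call begins.
A pose or a line that the arm cannot do raises r.PlanningError and nothing moves.
- r.job_done(): hands the job in, once; it reports no verdict.
Readings, each from a call of its own:
- r.read_clock(): time.
- r.read_joint_pos(): joint angles.
- r.read_dq(): joint speeds.
- r.read_joint_torque(): joint torques, N m.
- r.read_tcp_pos(): TCP position.
- r.read_eef_rot(): TCP orientation.
- r.read_wrist_force(): force on the tool from outside, world axes, zero at the start.
- r.read_wrist_torque(): the same for the moment, N m.
- r.read_width(): opening from 0.0 (shut) to 1.0 (fully open).
Only numpy, scipy, OpenCV 4.12 (cv2) and the standard library are available. Lean on these libraries where they do the work, as an engineer would, in place of code of your own. Each camera call takes 0.05 s, during which the arm holds its last target.

TASK

Check the bore of the wheel cylinder on its stand with the double-ended plug gauge: slide the long, thinner go end fully home into the bore, until the collar behind it meets the cylinder, and draw it out again; then offer the short, thicker no-go end squarely to either mouth of the bore and press it there gently for about a second, without forcing it, to confirm that it does not enter. Finally lay the gauge back in both saddles of its rest, either way round, and let go; do not disturb the parts lying about.

Things in the scene. Friction and masses are not known exactly. Their poses are not given: they have to be found in the camera images.
- gauge_mid (a point): Centre of the plug gauge, on its axis: a loose straight bar 164 mm long, 0.2 kg. y: along the axis towards the go end; z: up at the start. Eight-sided bright handle, 110 mm long (55 mm either side of this point), 20 mm across flats (flats on top, below and both sides). It starts level in the rest; grip it from above at the middle across the side flats.
- go_shoulder (a point): Point on the gauge's axis at the face of the dark stop collar (32 mm diameter, 6 mm thick, between handle and go plug), 61 mm from gauge_mid along +y. When the go end is fully home this point lies at the centre of the mouth it entered by.
- go_tip (a point): Centre of the end face of the long, thinner steel go plug (24 mm diameter, 34 mm long, tapered over its last 3.5 mm to 18 mm), 95 mm from gauge_mid along +y.
- nogo_tip (a point): Centre of the end face of the short, thicker steel no-go plug (30 mm diameter, 14 mm long), 69 mm from gauge_mid along -y.
- bore_mid (a point): Middle of the wheel cylinder's bore: a level round through hole, 26 mm diameter, 44 mm long, open at both ends, 100 mm above the bench. y: along the bore towards the left mouth; z: up. Dark cast cylinder, 47 mm outside diameter, small brass nipple on top (132 mm above the bench), fixed on a stand.
- mouth_left (a point): Centre of the bore's left mouth, 22 mm from bore_mid along +y, in the plane of the cylinder's end face.
- mouth_right (a point): Centre of the bore's right mouth, 22 mm from bore_mid along -y, in the plane of the cylinder's end face.
- rest_seat (a point): Where gauge_mid belongs in the rest, 55 mm above the bench; y: the line along which the gauge lies. Fixed dark plate 70 x 110 x 8 mm with two aluminium saddles, each 8 mm thick, 43 mm either side of this point along y: open-topped slot 28 mm wide, flat floor 45 mm above the bench, cheeks to 63 mm, flared. The 78 mm between the saddles are free for fingers.
- plug_gauge: The plug gauge itself; its origin and axes are those of gauge_mid.
- cylinder_stand: The fixed stand with the wheel cylinder on a pedestal: steel base plate 110 (x) x 90 (y) x 10 mm; origin under its middle on the bench, y along the bore.
- oil_stone: Bystander: a small dark sharpening stone lying on the bench, 25 x 51 x 13 mm, origin under its middle. Leave it where it is.
- chrome_pin: Bystander: a turned chrome pin lying on the bench, 17 x 80 x 17 mm, origin under its middle. Leave it where it is.
- dust_boot: Bystander: a small black rubber dust boot lying on the bench, 25 x 36 x 17 mm, origin under its middle. Leave it where it is.
Mind the look-alikes: they are no part of the job. What is shaped like the plug_gauge but brown, orange or yellow is not meant.

How it is judged:
On the way, in this order (a step that is already met when the one before it is completed fails the run):
1. the go end is fully home in the bore: its shoulder within 5 mm of a mouth's centre, the go tip inside the bore ((distance between go_shoulder and mouth_left below 0.005 m or distance between go_shoulder and mouth_right below 0.005 m) and distance between go_tip and bore_mid below 0.02 m and angle between the y axis of gauge_mid and the y axis of bore_mid, either way round below 0.12 rad), for 0.2 s.
2. the no-go end is pressed squarely against a mouth of the bore: its end face within 6 mm of the mouth's centre, gauge and bore aligned within 0.12 rad, contact force over 1 N ((distance between nogo_tip and mouth_left below 0.006 m or distance between nogo_tip and mouth_right below 0.006 m) and angle between the y axis of gauge_mid and the y axis of bore_mid, either way round below 0.12 rad and contact force between plug_gauge and cylinder_stand above 1 N), for 0.3 s.
At the end, for the whole second after the job is handed in: The gauge lies at rest and released in both saddles of its rest, either way round: its middle within 14 mm of the seat in plan and 5 mm in height, its axis within 0.12 rad of the saddles' line (horizontal distance between gauge_mid and rest_seat below 0.014 m and z of gauge_mid in the frame of rest_seat between -0.005 and 0.005 m and angle between the y axis of gauge_mid and the y axis of rest_seat, either way round below 0.12 rad and linear speed of plug_gauge below 0.02 m/s and contact force between plug_gauge and the fingers below 0.1 N); the robot touches nothing.
It fails at once if the gauge is forced against the cylinder or its stand with more than 40 N (contact force between plug_gauge and cylinder_stand above 40 N).
It fails at once if the oil stone is shifted by more than 3 cm (distance of oil_stone from where it was at the start of the episode above 0.03 m).
It fails at once if the chrome pin is shifted by more than 3 cm (distance of chrome_pin from where it was at the start of the episode above 0.03 m).
It fails at once if the dust boot is shifted by more than 3 cm (distance of dust_boot from where it was at the start of the episode above 0.03 m).
It also fails if it takes over 72 s, if anything falls off the work surface, if the arm or the gripper's body presses on something with over 40 N, if the wrist force passes 120 N, or if a joint passes its speed limit or range.

## Working session

There is one attempt and no reset: what is moved stays moved. The work goes in short steps, each a Python script; the robot and the scene stay as the last script left them, time stands still between calls to the robot, and variables do not carry over. Pictures are saved under pics/ and viewed, and the job is handed in when it is done.

```bash
mkdir -p pics; ls; python3 - <<'E'
from station import r
import cv2,pickle
for n in ["scene","top","wrist"]:
    c=r.camera(n); pickle.dump(c,open(f"pics/{n}0.pkl","wb"))
    cv2.imwrite(f"pics/{n}0.png",c["img"][:,:,::-1]); print(n,c["fx"],c["cx"],c["cy"],c["R"].round(3).tolist(),c["t"].round(3))
print(r.read_clock(),r.read_eef_rot(),r.read_width())
E
```

```text
pics
scene 515.3063608900562 322.8762130533114 194.23667984158476 [[-0.644, -0.765, -0.013], [-0.542, 0.468, -0.698], [0.54, -0.443, -0.716]] [0.284 0.384 0.973]
top 453.10861120771744 318.29239152182674 203.31515796413564 [[-0.019, -1.0, -0.008], [-0.985, 0.021, -0.173], [0.173, 0.004, -0.985]] [-0.085  0.538  1.259]
wrist 346.4629819306224 326.085734047028 200.15290941801396 [[0.357, -0.934, -0.002], [-0.888, -0.341, 0.309], [-0.289, -0.108, -0.951]] [-0.625 -0.04   0.381]
0.15 [-3.08749590e+00 -5.71052544e-01  1.82519071e-04] 0.9970572982276636
```

View pics/scene0.png

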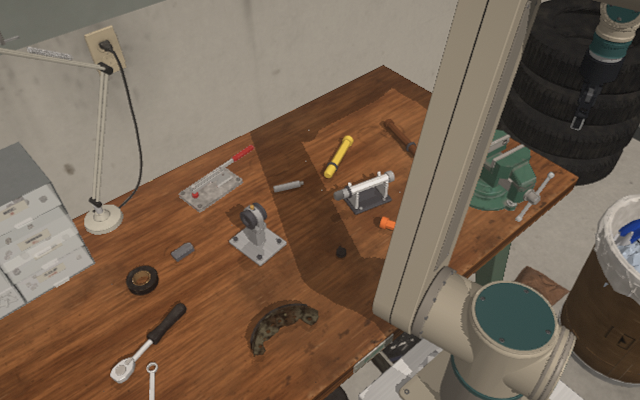

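View pics/top0.png

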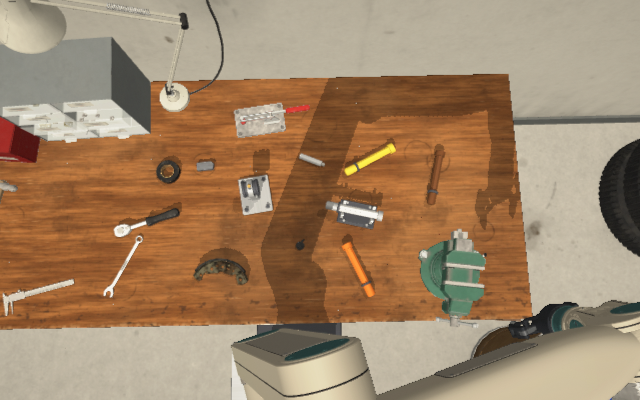

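View pics/wrist0.png

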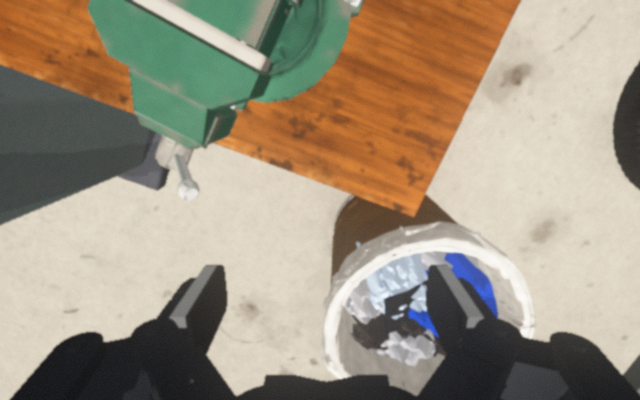

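The top view shows the rest and bright gauge at about (355,212), and the cylinder stand at about (254,193). In the scene view they are at (367,190) and (257,225). Next I'll zoom in.

```bash
cat > h.py <<'E'
import numpy as np,cv2,pickle
def pts(c):
    v,u=np.mgrid[0:400,0:640]; d=c["depth"]
    P=np.stack([(u-c["cx"])/c["fx"]*d,(v-c["cy"])/c["fy"]*d,d],-1)
    return (P-c["t"])@c["R"]   # R^T(P-t)
def proj(c,X):
    q=np.asarray(X)@c["R"].T+c["t"]; return np.stack([q[...,0]/q[...,2]*c["fx"]+c["cx"],q[...,1]/q[...,2]*c["fy"]+c["cy"]],-1)
E
python3 - <<'E'
from h import *
c=pickle.load(open("pics/top0.pkl","rb")); P=pts(c); im=c["img"][:,:,::-1]
a=cv2.resize(im[160:240,220:400],None,fx=4,fy=4,interpolation=cv2.INTER_CUBIC)
s=pickle.load(open("pics/scene0.pkl","rb"));im2=s["img"][:,:,::-1]
b=cv2.resize(im2[150:280,220:400],None,fx=4,fy=4,interpolation=cv2.INTER_CUBIC)[:,:720]
cv2.imwrite("pics/ta.png",a);cv2.imwrite("pics/sb.png",b)
for (u,v) in [(355,200),(333,206),(345,208),(355,210),(365,212),(378,215),(254,185),(254,190),(252,180),(245,205),(300,245),(205,165),(311,160)]:
    print(u,v,P[v,u].round(3))
E
```

```text
355 200 [ 0.553 -0.205 -0.004]
333 206 [ 0.525 -0.137  0.064]
345 208 [ 0.517 -0.171  0.069]
355 210 [ 0.512 -0.199  0.062]
365 212 [ 0.506 -0.227  0.065]
378 215 [ 0.496 -0.263  0.067]
254 185 [0.577 0.079 0.124]
254 190 [0.564 0.079 0.12 ]
252 180 [0.598 0.089 0.094]
245 205 [0.543 0.122 0.009]
300 245 [ 0.42  -0.04   0.018]
205 165 [0.666 0.242 0.016]
311 160 [ 0.673 -0.076  0.021]
```

View pics/ta.png

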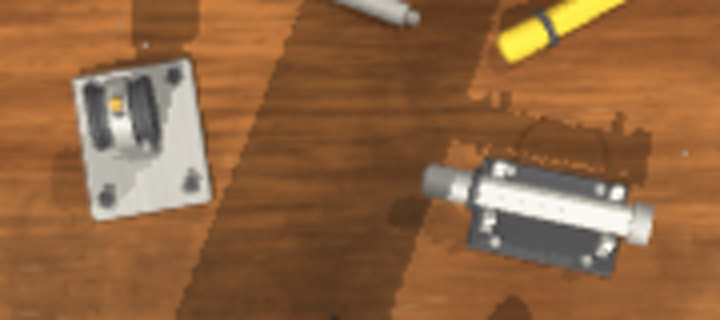

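View pics/sb.png

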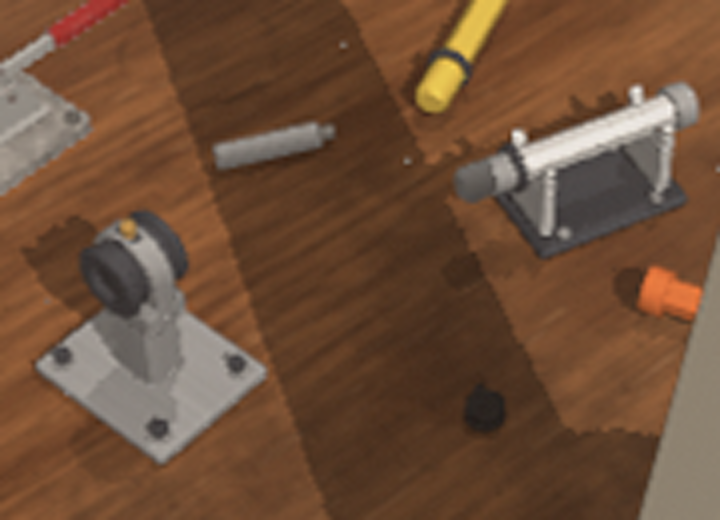

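```bash
cat >> h.py <<'E'
from scipy.spatial.transform import Rotation as Ro
def down(axis_xy, flip=False):
    """tool pointing down, tool x along axis (horizontal), jaws perpendicular"""
    a=np.array([*axis_xy[:2],0.]);a/=np.linalg.norm(a)
    if flip:a=-a
    z=np.array([0,0,-1.]); return Ro.from_matrix(np.stack([a,np.cross(z,a),z],1)).as_rotvec()
E
python3 - <<'E'
from h import *
from station import r
c=pickle.load(open("pics/wrist0.pkl","rb"))
T=Ro.from_rotvec(r.read_eef_rot()).as_matrix(); p=np.array(r.read_tcp_pos())
C=-c["R"].T@c["t"]
print("cam in tool",T.T@(C-p)); print("cam axes in tool",(c["R"]@T).round(3))
for a in [(0.226,.974),(-.137,.99)]:
  for f in (0,1):
    for pos in [(0.505,-0.19,0.25),(0.575,0.08,0.25),(.57,.17,.1),(.57,-.07,.1)]:
      q=r.inverse_kinematics(pos,down(a,f)); print(a,f,pos,None if q is None else np.round(q,2))
E
```

```text
cam in tool [ 0.07949496  0.00084713 -0.12897036]
cam axes in tool [[-0.     1.     0.   ]
 [-0.951 -0.    -0.309]
 [-0.309 -0.001  0.951]]
(0.226, 0.974) 0 (0.505, -0.19, 0.25) [-0.48  0.12 -0.21  1.24  0.    1.32]
(0.226, 0.974) 0 (0.575, 0.08, 0.25) [ 0.03  0.2  -0.12  1.26 -0.    1.83]
(0.226, 0.974) 0 (0.57, 0.17, 0.1) [ 0.18  0.34 -0.27  0.96 -0.    1.98]
(0.226, 0.974) 0 (0.57, -0.07, 0.1) [-0.23  0.3  -0.32  0.95 -0.    1.56]
(0.226, 0.974) 1 (0.505, -0.19, 0.25) [-0.48  0.12 -0.21  1.24 -0.   -1.82]
(0.226, 0.974) 1 (0.575, 0.08, 0.25) [ 0.03  0.2  -0.12  1.26 -0.   -1.32]
(0.226, 0.974) 1 (0.57, 0.17, 0.1) [ 0.18  0.34 -0.27  0.96 -0.   -1.16]
(0.226, 0.974) 1 (0.57, -0.07, 0.1) [-0.23  0.3  -0.32  0.95 -0.   -1.58]
(-0.137, 0.99) 0 (0.505, -0.19, 0.25) [-0.48  0.12 -0.21  1.24  0.    0.95]
(-0.137, 0.99) 0 (0.575, 0.08, 0.25) [ 0.03  0.2  -0.12  1.26  0.    1.46]
(-0.137, 0.99) 0 (0.57, 0.17, 0.1) [ 0.18  0.34 -0.27  0.96  0.    1.61]
(-0.137, 0.99) 0 (0.57, -0.07, 0.1) [-0.23  0.3  -0.32  0.95  0.    1.2 ]
(-0.137, 0.99) 1 (0.505, -0.19, 0.25) [-0.48  0.12 -0.21  1.24  0.   -2.19]
(-0.137, 0.99) 1 (0.575, 0.08, 0.25) [ 0.03  0.2  -0.12  1.26  0.   -1.68]
(-0.137, 0.99) 1 (0.57, 0.17, 0.1) [ 0.18  0.34 -0.27  0.96  0.   -1.53]
(-0.137, 0.99) 1 (0.57, -0.07, 0.1) [-0.23  0.3  -0.32  0.95  0.   -1.94]
```

```bash
python3 - <<'E'
from h import *
from station import r
c=pickle.load(open("pics/top0.pkl","rb")); P=pts(c)
print("vise max z",P[235:310,420:486,2].max())
def shot(n):
    c=r.camera("wrist"); pickle.dump(c,open(f"pics/{n}.pkl","wb")); cv2.imwrite(f"pics/{n}.png",c["img"][:,:,::-1])
r.servo_line([0.224,-0.584,0.32],feed=0.2)
r.reach([0.515,-0.18,0.28],down((.226,.974))); shot("w_g")
r.reach([0.577,0.10,0.28],down((-.137,.99))); shot("w_c")
print(r.read_clock(),r.read_tcp_pos())
E
```

```text
vise max z 1.3329231747319
3.7 [0.57708027 0.09863619 0.27998575]
```

View pics/w_g.png

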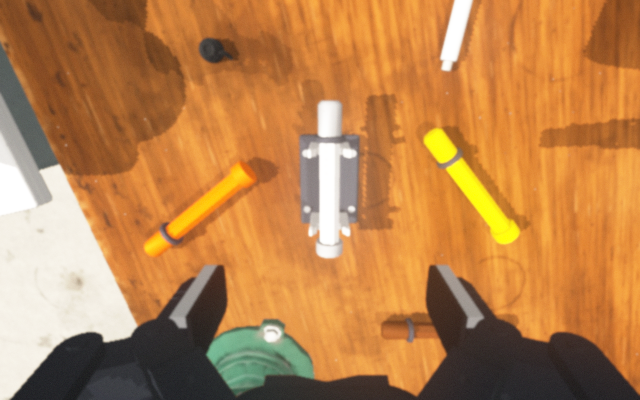

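View pics/w_c.png

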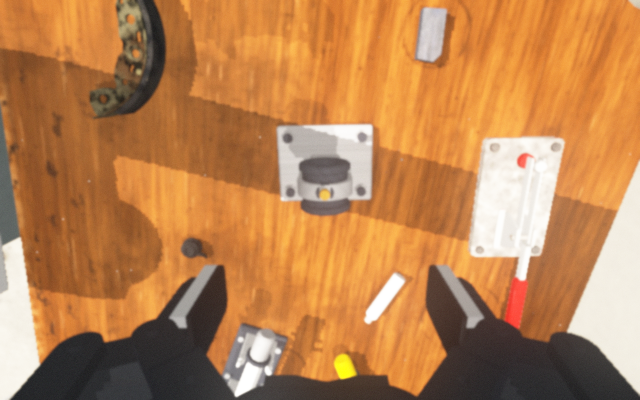

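The wrist views show the gauge centred at about (330,180), with its go end (collar at row ~138) towards image top, world +y. The cylinder is at about (326,185) with its brass nipple at (325,194). I'll fit both.

```bash
python3 - <<'E'
from h import *
def ray(c,u,v,z):
    d=c["R"].T@np.array([(u-c["cx"])/c["fx"],(v-c["cy"])/c["fy"],1]); o=-c["R"].T@c["t"]; return o+d*(z-o[2])/d[2]
for n,b in (("w_g",(90,270,290,370)),("w_c",(110,225,265,385))):
    c=pickle.load(open(f"pics/{n}.pkl","rb"));P=pts(c);r0,r1,c0,c1=b
    cv2.imwrite(f"pics/{n}z.png",cv2.resize(c["img"][r0:r1,c0:c1,::-1],None,fx=4 if n=="w_c" else 3,fy=4 if n=="w_c" else 3,interpolation=cv2.INTER_CUBIC))
    Q=P[r0:r1,c0:c1].reshape(-1,3)
    print(n,"bench z",np.median(Q[abs(Q[:,2])<.01,2]), "hist",np.histogram(Q[:,2],bins=np.arange(-.01,.15,.01))[0])
    if n=="w_g":
        m=(Q[:,2]>.055)&(Q[:,2]<.08); G=Q[m]; mu=np.median(G[:,:2],0)
        from numpy.linalg import svd
        u=svd(G[:,:2]-G[:,:2].mean(0),full_matrices=False)[2][0]; u*=np.sign(u[1]); t=(G[:,:2])@u; w=G[:,:2]@[-u[1],u[0]]
        print("axis",u,np.arctan2(u[0],u[1]),"ext",np.percentile(t,[0,1,99,100]),"w",np.percentile(w,[1,50,99]))
        for lo in np.arange(t.min(),t.max(),.01):
            k=(t>=lo)&(t<lo+.01); print(round(lo,3),k.sum(),np.percentile(w[k],[2,50,98]).round(4) if k.sum()>3 else '',np.median(G[k,2]).round(4) if k.any() else '')
    else:
        m=(Q[:,2]>.085)&(Q[:,2]<.14); G=Q[m]
        y=np.array([-.137,.99]);y/=np.linalg.norm(y);x=np.array([y[1],-y[0]])
        # plate
        B=Q[(Q[:,2]>.005)&(Q[:,2]<.018)][:,:2].astype(np.float32); print("plate",cv2.minAreaRect(B))
        print("cyl xy ext", [np.percentile(G[:,:2]@a,[0,1,50,99,100]).round(4) for a in (x,y)])
        print("plate ext", [np.percentile(B@a,[0,1,50,99,100]).round(4) for a in (x,y)])
        t=G[:,:2]@y;w=G[:,:2]@x
        for lo in np.arange(t.min(),t.max(),.005):
            k=(t>=lo)&(t<lo+.005); print(round(lo,3),k.sum(),np.percentile(w[k],[2,50,98]).round(4),np.percentile(G[k,2],[50,98]).round(4))
E
```

```text
w_g bench z 0.0006946676920810012 hist [2499 7589  284   78   98  177  374 3112  132    0    0    0    0    0
    0]
axis [0.22590187 0.97415006] 0.22786874192395326 ext [-0.15765225 -0.15536904  0.00543965  0.00656366] w [-0.56682003 -0.5471977  -0.52717388]
-0.158 202 [-0.5608 -0.5468 -0.5331] 0.0685
-0.148 247 [-0.5607 -0.5463 -0.5331] 0.0653
-0.138 234 [-0.568  -0.5474 -0.5258] 0.0631
-0.128 180 [-0.5671 -0.5468 -0.5267] 0.0639
-0.118 162 [-0.556  -0.5463 -0.5377] 0.0647
-0.108 163 [-0.557  -0.5473 -0.5378] 0.0645
-0.098 174 [-0.5569 -0.5473 -0.5379] 0.0644
-0.088 174 [-0.5568 -0.5473 -0.5379] 0.0647
-0.078 181 [-0.5567 -0.5473 -0.538 ] 0.0647
-0.068 179 [-0.5566 -0.5473 -0.5381] 0.0647
-0.058 198 [-0.5647 -0.5473 -0.5309] 0.0646
-0.048 322 [-0.5681 -0.5462 -0.5259] 0.0632
-0.038 256 [-0.5622 -0.5472 -0.5333] 0.0674
-0.028 261 [-0.5583 -0.5472 -0.5352] 0.0656
-0.018 244 [-0.5581 -0.5472 -0.5353] 0.0658
-0.008 266 [-0.5591 -0.5471 -0.5354] 0.0657
0.002 111 [-0.5579 -0.5472 -0.5365] 0.064
w_c bench z 0.0005186898015635969 hist [2045 5127 3644   52   22    0    0    0    7  157  119  233 1026 1224
   89]
plate ((0.5775350332260132, 0.09233072400093079), (0.1101442500948906, 0.08889947831630707), 8.581148147583008)
cyl xy ext [array([0.5596, 0.5613, 0.5847, 0.6081, 0.6095]), array([-0.0105, -0.0093,  0.0166,  0.034 ,  0.0343])]
plate ext [array([0.5293, 0.5308, 0.5856, 0.6387, 0.6402]), array([-0.0326, -0.0307,  0.0287,  0.0566,  0.057 ])]
-0.011 210 [0.5636 0.5847 0.6066] [0.1211 0.1244]
-0.006 321 [0.5633 0.5847 0.6066] [0.1192 0.124 ]
-0.001 161 [0.5666 0.5847 0.6035] [0.1193 0.1225]
0.004 256 [0.5612 0.5839 0.6081] [0.1226 0.1328]
0.009 306 [0.5614 0.5848 0.608 ] [0.123  0.1333]
0.014 454 [0.5606 0.5848 0.6089] [0.121  0.1322]
0.019 257 [0.5649 0.5847 0.6043] [0.119  0.1223]
0.024 251 [0.5636 0.5839 0.6042] [0.1198 0.1242]
0.029 594 [0.5635 0.5847 0.6056] [0.1127 0.1243]
```

```bash
ls pics
```

```text
sb.png
scene0.pkl
scene0.png
ta.png
top0.pkl
top0.png
w_c.pkl
w_c.png
w_cz.png
w_g.pkl
w_g.png
w_gz.png
wrist0.pkl
wrist0.png
```

View pics/w_cz.png

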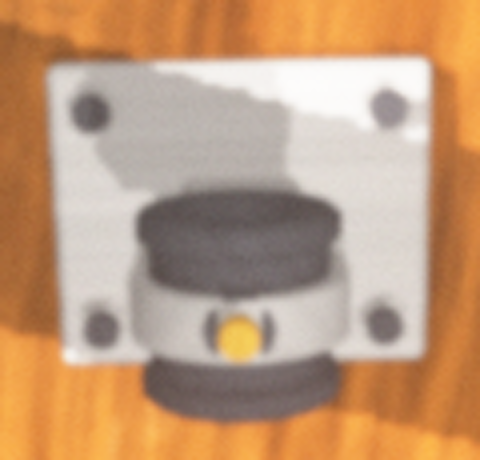

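View pics/w_gz.png

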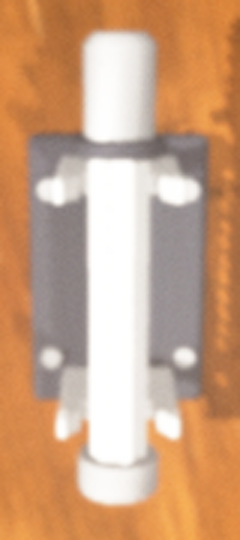

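Both fits agree with the given sizes (gauge 164 mm long, handle top at 64.7 mm, cylinder 44.5 mm long, nipple top at 133 mm). Now I'll grasp the gauge, lift it, and look at it together with the bore.

```bash
cat >> h.py <<'E'
G0=np.array([.5132,-.2098,.055]); UG=np.array([.2259,.9742,0])
B0=np.array([.5776,.0919,.100]); th=0.143; UB=np.array([-np.sin(th),np.cos(th),0])
XB=np.array([np.cos(th),np.sin(th),0]); OFF=np.array([0,0,-.005])
def shot(r,n,cam="wrist"):
    c=r.camera(cam); pickle.dump(c,open(f"pics/{n}.pkl","wb")); cv2.imwrite(f"pics/{n}.png",c["img"][:,:,::-1]); return c
E
python3 - <<'E'
from h import *
from station import r
o=down(UG)
r.reach(G0+[0,0,.10],o); r.servo_line(G0+OFF,feed=.1)
f0=np.array(r.read_wrist_force())
r.grasp(90); print(r.read_width(),r.read_tcp_pos(),np.array(r.read_wrist_force())-f0,f0)
r.servo_line(G0+OFF+[0,0,.03],feed=.06); print(r.read_width(),r.read_wrist_force())
r.servo_line(G0+OFF+[0,0,.14],feed=.15)
# in line with bore, right side, clear, high; go_tip 60 mm before the mouth
p=B0+OFF+[0,0,.08]-UB*(.022+.095+.03)
r.reach(p,down(UB)); r.wait(.2); shot(r,"w1"); print(r.read_clock(),r.read_tcp_pos(),p)
E
```

```text
0.21409953901291656 [ 0.51343558 -0.20991635  0.05038205] [-0.73349891 -0.48707579  3.45731304] [0.75038827 0.37614135 0.77025443]
0.2138890300068324 [-0.9452112   0.26938526 -1.0677918 ]
9.3333 [ 0.59821283 -0.05480445  0.17507124] [ 0.59854943 -0.05359956  0.175     ]
```

View pics/w1.png

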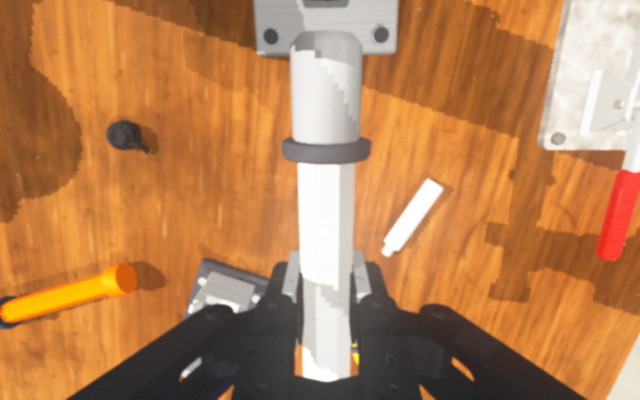

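```bash
cat >> h.py <<'E'
def gauge_fit(c,p,rv,verbose=True):
    """go plug & handle in tool frame from wrist depth"""
    T=Ro.from_rotvec(rv).as_matrix(); Q=((pts(c)-p)@T).reshape(-1,3)
    m=(abs(Q[:,1])<.03)&(abs(Q[:,2]+.005)<.02)&(Q[:,0]>.015)&(Q[:,0]<.12)&(c["depth"].reshape(-1)>.05)
    Q=Q[m]; xt=np.percentile(Q[:,0],99.7)
    out=[]
    for lo,hi in ((.02,.05),(xt-.03,xt-.006)):
        k=(Q[:,0]>lo)&(Q[:,0]<hi); 
        for a in np.linspace(lo,hi,4)[:-1]:
            kk=(Q[:,0]>=a)&(Q[:,0]<a+(hi-lo)/3)
            y=Q[kk,1]; ymid=(np.percentile(y,1)+np.percentile(y,99))/2
            top=Q[kk&(abs(Q[:,1]-ymid)<.004),2]
            out.append((a+(hi-lo)/6,ymid,y.max()-y.min(),np.median(top)))
    if verbose: print("tip x",xt); print(np.round(out,4))
    return xt,np.array(out)
E
python3 - <<'E'
from h import *
from station import r
c=pickle.load(open("pics/w1.pkl","rb")); p=np.array(r.read_tcp_pos()); rv=r.read_eef_rot()
print(rv,down(UB)); gauge_fit(c,p,rv)
E
```

```text
[ 2.05938215e+00  2.37231424e+00 -2.61803489e-04] [2.05706784 2.37446337 0.        ]
tip x 0.09458491475248744
[[ 0.025   0.0005  0.0201 -0.015 ]
 [ 0.035   0.0005  0.02   -0.0149]
 [ 0.045   0.0005  0.02   -0.015 ]
 [ 0.0686  0.0004  0.0239 -0.0164]
 [ 0.0766  0.0005  0.0241 -0.0164]
 [ 0.0846  0.0004  0.0241 -0.0165]]
```

The gauge is held level and centred (camera bias about 0.5 mm), and its tip is at 95 mm as expected. Moving to the right mouth.

```bash
sed -i 's/th=0.143/th=0.148/; s/B0=np.array(\[.5776,.0919,.100\])/B0=np.array([.5771,.0918,.100])/' h.py
python3 - <<'E'
from h import *
from station import r
o=down(UB)
pre=lambda gap: B0+OFF-UB*(.022+.095+gap)
r.reach(pre(.03)+[0,0,.06],o); r.servo_line(pre(.03),feed=.1); r.servo_line(pre(.012),feed=.04); r.wait(.3)
p=np.array(r.read_tcp_pos()); print(r.read_clock(),p-pre(.012),r.read_wrist_force(),Ro.from_rotvec(r.read_eef_rot()).as_matrix().round(4))
c=shot(r,"w2"); shot(r,"s2","scene"); gauge_fit(c,p,r.read_eef_rot())
# cylinder in tool/bore frame
Q=(pts(c)-B0).reshape(-1,3); q=np.stack([Q@XB,Q@UB,Q[:,2]],1); m=(q[:,2]>-.02)&(q[:,2]<.03)&(abs(q[:,1])<.022)&(abs(q[:,0])<.03);q=q[m]
for a in np.arange(-.022,.02,.006):
    k=(q[:,1]>=a)&(q[:,1]<a+.006)
    if k.sum()>20: print(a.round(3),k.sum(),np.percentile(q[k,0],[1,99]).round(4),np.percentile(q[k,2],[50,98]).round(4))
s=pickle.load(open("pics/s2.pkl","rb"));u=proj(s,B0);x,y=int(u[0]),int(u[1]);print(u)
cv2.imwrite("pics/s2z.png",cv2.resize(s["img"][y-60:y+50,x-70:x+80,::-1],None,fx=5,fy=5,interpolation=cv2.INTER_CUBIC))
E
```

```text
11.2333 [ 2.43104446e-05 -1.95253735e-04 -2.32721798e-05] [-0.13596149 -0.22361564 -1.55799447] [[-0.1472  0.9891 -0.    ]
 [ 0.9891  0.1472 -0.    ]
 [-0.     -0.     -1.    ]]
tip x 0.10743448770120524
[[ 0.025   0.0006  0.0201 -0.0151]
 [ 0.035   0.0006  0.0199 -0.0151]
 [ 0.045   0.0006  0.02   -0.0151]
 [ 0.0814  0.0005  0.0242 -0.0166]
 [ 0.0894  0.0005  0.024  -0.0164]
 [ 0.0974  0.0005  0.0197 -0.0142]]
-0.022 267 [-0.0169  0.0173] [-0.014 -0.011]
[252.94492462 213.7751152 ]
```

View pics/w2.png

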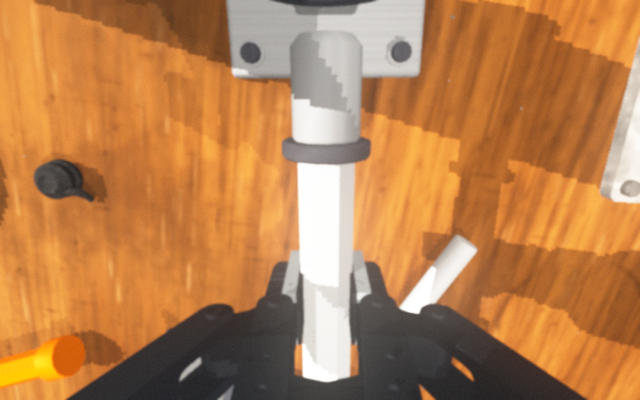

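View pics/s2z.png

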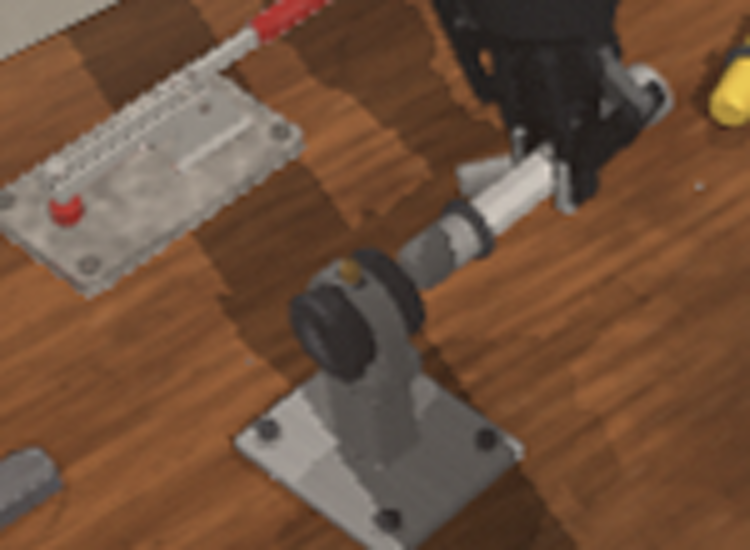

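Picture w2 shows the gauge (columns 292–360) in line with the stand plate, whose bolts at columns 250 and 400 centre on 325. The scene crop shows the go tip just short of the right mouth. Inserting slowly with a contact stop.

```bash
python3 - <<'E'
from h import *
from station import r
pre=lambda gap: B0+OFF-UB*(.022+.095+gap)
f0=np.array(r.read_wrist_force())
for g in (-.004,-.010,-.018,-.026,-.031):
    hit=r.servo_line(pre(g),feed=.02,contact_N=8)
    f=np.array(r.read_wrist_force())-f0; d=np.array(r.read_tcp_pos())-B0-OFF
    print(g,hit,"f xyz(bore)",(f@XB).round(2),(f@UB).round(2),f[2].round(2),"ins",(d@UB+.117).round(4),"lat",(d@XB).round(4),d[2].round(4),r.read_wrist_torque().round(2))
    if hit:break
print(r.read_clock())
E
```

```text
-0.004 False f xyz(bore) 0.7 0.3 -0.4 ins 0.004 lat 0.0001 0.0 [0.01 0.05 0.01]
-0.01 False f xyz(bore) -0.27 -0.73 1.13 ins 0.0101 lat 0.0 0.0 [ 0.01 -0.03 -0.01]
-0.018 False f xyz(bore) -0.8 0.9 0.24 ins 0.0181 lat 0.0 -0.0 [0.01 0.02 0.  ]
-0.026 False f xyz(bore) 0.03 0.08 0.18 ins 0.0261 lat -0.0 -0.0 [-0.03  0.01 -0.02]
-0.031 False f xyz(bore) 0.01 0.52 0.41 ins 0.0311 lat -0.0 -0.0 [ 0.03 -0.02  0.02]
14.2333
```

```bash
python3 - <<'E'
from h import *
from station import r
pre=lambda gap: B0+OFF-UB*(.022+.095+gap)
f0=np.array(r.read_wrist_force())
hit=r.servo_line(pre(-.038),feed=.01,contact_N=4)
r.wait(.6)
f=np.array(r.read_wrist_force())-f0; d=np.array(r.read_tcp_pos())-B0-OFF
print(hit,"f",(f@XB).round(2),(f@UB).round(2),f[2].round(2),"ins",(d@UB+.117).round(4),r.read_clock(),r.read_width())
c=shot(r,"w3"); shot(r,"s3","scene"); gauge_fit(c,np.array(r.read_tcp_pos()),r.read_eef_rot())
s=pickle.load(open("pics/s3.pkl","rb"));u=proj(s,B0);x,y=int(u[0]),int(u[1])
cv2.imwrite("pics/s3z.png",cv2.resize(s["img"][y-60:y+50,x-70:x+80,::-1],None,fx=5,fy=5,interpolation=cv2.INTER_CUBIC))
E
```

```text
True f 0.89 -2.42 1.67 ins 0.034 15.3083 0.21309446011743033
tip x 0.10175413544959189
[[ 0.025   0.0007  0.0201 -0.0153]
 [ 0.035   0.0007  0.02   -0.0153]
 [ 0.045   0.0006  0.0201 -0.0155]
 [ 0.0758  0.0008  0.049      nan]
 [ 0.0838  0.0009  0.0484     nan]
 [ 0.0918  0.0008  0.0479     nan]]
  return _methods._mean(a, axis=axis, dtype=dtype,
  ret = ret.dtype.type(ret / rcount)
```

View pics/s3z.png

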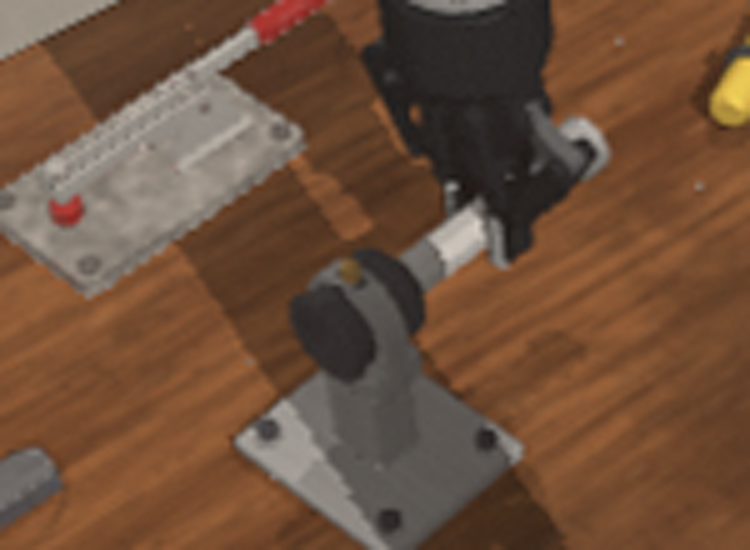

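View pics/w3.png

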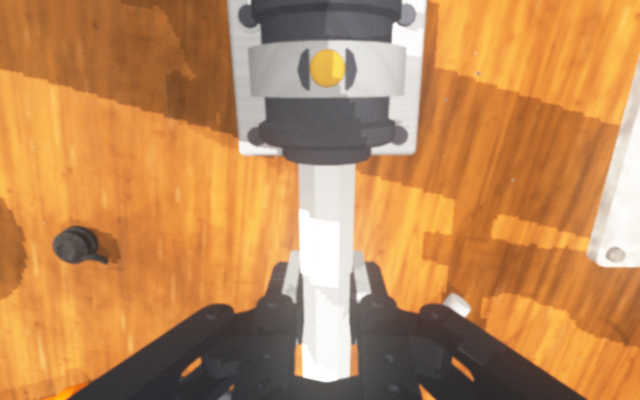

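The go end is home: contact came at exactly 34.0 mm insertion, and w3 shows the collar (row ~158) against the cylinder face. I'll withdraw, lift over and set up the no-go end at the left mouth.

```bash
python3 - <<'E'
from h import *
from station import r
o=down(UB)
pre=lambda gap: B0+OFF-UB*(.022+.095+gap)
left=lambda gap: B0+OFF+UB*(.022+.069+gap)
r.servo_line(pre(.03),feed=.08); print(r.read_wrist_force(),r.read_width())
r.servo_line(pre(.03)+[0,0,.11],feed=.2)
r.servo_line(left(.04)+[0,0,.11],feed=.2)
r.servo_line(left(.04),feed=.12); r.servo_line(left(.010),feed=.05); r.wait(.3)
p=np.array(r.read_tcp_pos()); print(r.read_clock(),p-left(.010),r.read_wrist_force())
c=shot(r,"w4"); gauge_fit(c,p,r.read_eef_rot()); s=shot(r,"s4","scene")
u=proj(s,B0);x,y=int(u[0]),int(u[1])
cv2.imwrite("pics/s4z.png",cv2.resize(s["img"][y-60:y+50,x-70:x+80,::-1],None,fx=5,fy=5,interpolation=cv2.INTER_CUBIC))
E
```

```text
[-0.71342959 -0.61462896 -2.11092111] 0.21336404056215044
20.7167 [-7.07767540e-05  2.47648218e-04 -2.95180829e-05] [-0.05612892  0.38956355 -2.02108239]
tip x 0.09463117517876121
[[ 0.025   0.0007  0.0201 -0.0151]
 [ 0.035   0.0006  0.02   -0.0151]
 [ 0.045   0.0006  0.02   -0.0151]
 [ 0.0686  0.0006  0.0241 -0.0166]
 [ 0.0766  0.0006  0.024  -0.0165]
 [ 0.0846  0.0005  0.024  -0.0166]]
```

View pics/s4z.png

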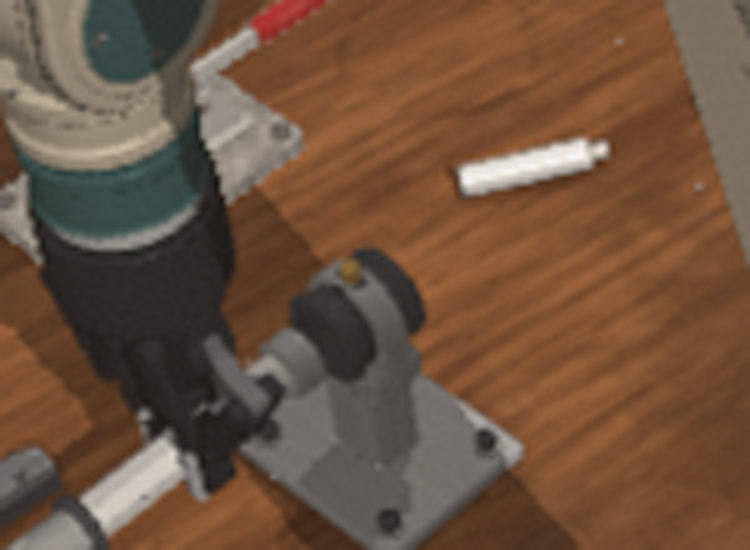

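The gauge has not slipped in the grip, and the scene crop shows the no-go end about 10 mm from the left mouth and centred on it. Pressing gently.

```bash
python3 - <<'E'
from h import *
from station import r
left=lambda gap: B0+OFF+UB*(.022+.069+gap)
f0=np.array(r.read_wrist_force())
def st(t):
    f=np.mean([np.array(r.read_wrist_force()) for _ in range(1)],0)-f0; d=np.array(r.read_tcp_pos())-B0-OFF
    print(t,"fUB",(f@UB).round(2),"fX",(f@XB).round(2),f[2].round(2),"gap",(d@UB-.091).round(4),"t",r.read_clock()); return f@UB,d@UB-.091
hit=r.servo_line(left(-.006),feed=.01,contact_N=5); f,g=st(hit)
r.wait(.3); f,g=st("hold")
E
```

```text
True fUB 1.64 fX 0.74 0.47 gap 0.0001 t 21.8833
hold fUB -0.56 fX -0.46 0.36 gap 0.0002 t 22.1833
```

```bash
python3 - <<'E'
from h import *
from station import r
left=lambda gap: B0+OFF+UB*(.022+.069+gap)
def st(t):
    fs=[]
    for _ in range(5):
        fs.append(np.array(r.read_wrist_force())); r.wait(.03)
    f=np.mean(fs,0); d=np.array(r.read_tcp_pos())-B0-OFF
    print(t,"fUB",(f@UB).round(2),"fX",(f@XB).round(2),f[2].round(2),"gap",(d@UB-.091).round(4),"t",r.read_clock()); return f@UB
for k in range(12):
    g=-.0003*k
    r.servo_line(left(g),feed=.01); f=st(g)
    if f>6: break
r.wait(1.0); st("after hold"); print(r.read_width())
c=shot(r,"w5"); gauge_fit(c,np.array(r.read_tcp_pos()),r.read_eef_rot())
E
```

```text
-0.0 fUB 0.56 fX -0.11 -1.35 gap 0.0001 t 22.7
-0.0003 fUB 2.99 fX 0.14 -1.95 gap 0.0001 t 23.1167
-0.0006 fUB 5.21 fX 0.4 -1.72 gap 0.0001 t 23.5333
-0.0009 fUB 6.2 fX 0.09 -1.01 gap 0.0001 t 23.95
after hold fUB 6.04 fX 0.04 -1.5 gap 0.0 t 25.1167
0.21429933369359602
tip x 0.09471432871968562
[[ 0.025   0.0005  0.02   -0.0152]
 [ 0.035   0.0006  0.02   -0.0151]
 [ 0.045   0.0006  0.02   -0.0151]
 [ 0.0687  0.0005  0.024  -0.0165]
 [ 0.0767  0.0005  0.024  -0.0165]
 [ 0.0847  0.0004  0.024  -0.0165]]
```

The no-go end held about 6 N steadily for over a second without entering. Now I'll return the gauge to the rest.

```bash
python3 - <<'E'
from h import *
from station import r
left=lambda gap: B0+OFF+UB*(.022+.069+gap)
r.servo_line(left(.03),feed=.08); r.servo_line(left(.03)+[0,0,.12],feed=.2)
o=down(UG); P=np.array([.5133,-.2098,.050])
r.servo_line(B0+OFF-UB*.15+[0,0,.12],feed=.25)
r.reach(P+[0,0,.10],o); r.servo_line(P+[0,0,.03],feed=.12); r.wait(.3)
print(np.array(r.read_tcp_pos())-P,r.read_wrist_force())
hit=r.servo_line(P+[0,0,-.001],feed=.02,contact_N=4); print(hit,r.read_tcp_pos(),r.read_wrist_force())
r.open_gripper(); r.wait(.3); print(r.read_width(),r.read_wrist_force())
r.servo_line(P+[0,0,.12],feed=.1); r.reach([.515,-.18,.28],o); r.wait(.3)
c=shot(r,"w6"); s=shot(r,"s6","scene"); print(r.read_clock())
Q=pts(c)[90:270,290:370].reshape(-1,3); G=Q[(Q[:,2]>.055)&(Q[:,2]<.08)][:,:2]
u=np.linalg.svd(G-G.mean(0),full_matrices=False)[2][0];u*=np.sign(u[1]);t=G@u;n=np.array([-u[1],u[0]]);w=np.median(G@n)
print("mid",u*((t.min()+.069+t.max()-.095)/2)+n*w,t.max()-t.min(),u,"top z",np.median(Q[(abs(Q[:,:2]@u-(t.min()+.069))<.03)&(abs(Q[:,:2]@n-w)<.004),2]))
E
```

```text
[ 0.00056684 -0.00032967  0.03082026] [-0.33108283 -0.06674298 -1.22576411]
True [ 0.51322272 -0.20975516  0.05037721] [-0.56085104 -0.52381326  5.25525321]
1.000172097965553 [-0.73831232 -0.15243724 -0.17793486]
34.1
mid [ 0.51372062 -0.20983414] 0.16400045740757244 [0.22437966 0.97450181] top z 0.06552204161971087
```

View pics/w6.png

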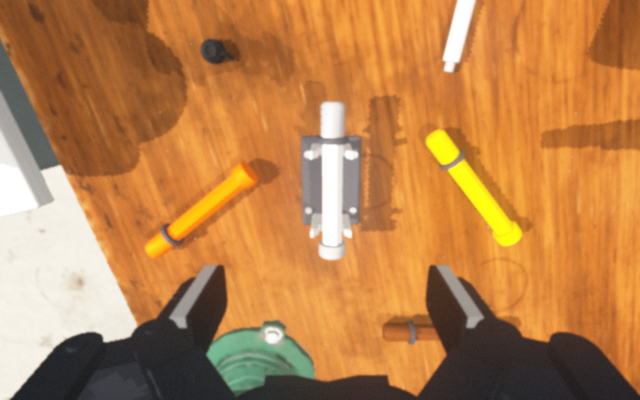

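View pics/s6.png

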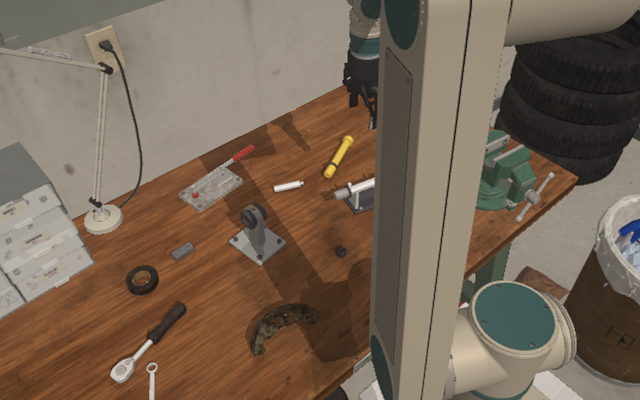

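The gauge is in both saddles, within about 1 mm of its starting pose, and the bystanders look unmoved: oil stone (182,252), pin (288,186) and boot (340,252) in the scene view. Handing in.

```bash
python3 - <<'E'
from station import r
r.job_done(); print(r.read_clock())
E
```

```text
the job is handed in; nothing more can be done
the job is handed in; nothing more can be done
```

The bore check is done and the job was handed in at about 34 s on the robot's clock, well inside the 72 s limit. The interface gave no verdict.

- **Go end:** it slid into the right mouth with no noticeable force. The collar met the cylinder at 34.0 mm insertion, matching the 34 mm plug length, and I held it there for about 0.6 s before drawing it out.
- **No-go end:** I pressed it squarely on the left mouth at about 6 N for over 1 s. It stopped at the cylinder face and did not enter. The first touch relaxed to almost no force, so I pressed again in 0.3 mm steps to get a steady contact.
- **Return to the rest:** the gauge lies in both saddles and the gripper is clear of it. The last measurement put its middle within 1 mm and its axis within 0.002 rad of where it started, with the handle top at 65.5 mm (65 mm expected).
- **Bystanders:** the oil stone, chrome pin and dust boot look unmoved in the final pictures, though I did not measure their positions.

No check failed. The only disagreement was a wrist-camera offset of about 0.5 mm, which I corrected before inserting the go end.

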